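# Lock the black claw bracket into the desktop pegboard

### The job

Hang the black bracket on the white slotted pegboard: put its two claws through the two slots, then press the bracket down until it has pushed the stiff red locking slide down and the claws sit fully home on the bottom of the slots, and let go. Push the slide down only with the bracket, and leave the plain silver bracket standing where it is.

Things in the scene. Friction and masses are not known exactly. Their poses are not given: they have to be found in the camera images.
- black_grip (a point): Loose black L-bracket, 0.25 kg, standing as it will hang; x to its back (claws), z up; mm: ledge 80x80, back plate 80 wide, 72 high. Grip: upright fin at y=0, 10 thick (y), 60 long (x), top 95 above underside. This point: in the fin, 75 above underside, 35 in front of rear face. Claws at y=-26, +26, 12 wide, reach 16 behind rear face: tab's lower side 15 below this point, lip hangs 16 lower.
- slots (a point): Fixed white pegboard, 260 mm wide, 205 high, 4 thick. Point on its front face midway between two slots, at their lower edges, 150 above desk; x into the board, z up. Slots 36 wide (y=-26, +26), 44 high. Claws enter along +x with bracket x parallel, black_grip at z=+31 to +53, until back plate meets the face (x=-35); then straight down. Home: black_grip at x=-35, y=0, z=+15 here.
- lock (a joint): Red locking slide on the board's front, below and between the slots: 50 mm wide, stands 16 out, top 48 below the slots' lower edges when up. Value in m: 0 up, grows as pushed down, travel 0.014. Stiff: needs 9 N in all (bracket's weight gives about 2.5), stays where left. The bracket's underside meets it 12 mm before home, so it reads about 0.012 with the bracket home.
- silver_grip (a point): Loose silver bracket of the same shape and size but without claws, standing on the desk; point and axes as on the black one. A bystander: leave it alone.

How it is judged:
At the end, for the whole second after the job is handed in: Black bracket hooked by both claws, grip point within 11 mm of home depth, 16 mm sideways and 7 mm in height, within 12 degrees of square and upright; red slide down by over 8 mm; silver bracket within 30 mm of its start (x of black_grip in the frame of slots between -0.047 and -0.025 m and y of black_grip in the frame of slots between -0.016 and 0.016 m and z of black_grip in the frame of slots between 0.008 and 0.021 m and angle between the x axis of black_grip and the x axis of slots, either way round below 0.21 rad and angle between black_grip's own z axis and vertical below 0.21 rad and value of joint lock above 0.008 m and distance of silver_grip from where it was at the start of the episode below 0.03 m); the robot touches nothing.
It fails at once if the red slide is pushed down without the bracket's claws in the slots (value of joint lock above 0.005 m and (x of black_grip in the frame of slots below -0.055 m or distance between black_grip and slots above 0.08 m)).
It fails at once if the silver bracket is knocked about or carried off (distance of silver_grip from where it was at the start of the episode above 0.04 m).
It also fails if it takes over 43 s, if anything falls off the work surface, if the arm or the gripper's body presses on something with over 40 N, if the wrist force passes 120 N, or if a joint passes its speed limit or range.

### The arm

A 6-joint arm with a two-finger parallel gripper is mounted at the origin on the work surface. World frame = base frame: x ahead of the robot, y to its left, z up, the work surface at z = 0. Lengths are in m, angles in rad, forces in N, time in s.
With the tool pointing down it reaches from about 0.25 to 0.725 m from the base axis. Payload 4 kg.
Tool frame: the origin (TCP) lies between the finger pads; the fingertips stand 17 mm ahead of it and the grasp point (between the pads) lies 2 mm behind it; z points along the fingers, y is the direction in which the jaws open and shut (so a half turn about z gives the same grasp; the last joint's range is limited). The gripper opens to 85 mm and grips with 20 to 120 N. Pads are 22 mm wide; open, the fingers measure 114 mm over their backs; the gripper's body (76 mm by 85 mm) begins 54 mm behind the grasp point. The pads swing forward as they close: fully open they stand 13 mm farther back than shut.
Start: joints at [1.178, 0.241, 0.005, 1.335, 0, 1.571], TCP at [0.191, 0.462, 0.248] pointing down, gripper open.
Joint ranges: [-2.72, 2.72], [-1.05, 1.87], [-1.09, 1.28], [-1.99, 2.15], [-1.42, 1.44], [-3.14, 3.14]. Speed limits (rad/s): [2.79, 2.79, 3.14, 3.14, 3.14, 3.14].

### API

Orientations are given as a unit quaternion [x, y, z, w].
In Python, from workcell import monitor, imaging, bot, models gives the robot as it stands. The module is installed in compiled form; this text tells all that it offers.
- The arm moves only by the tool jog_arm, never from a script. Its argument "moves" is a list of rows, each a list of 2 entries, a list of its own where there are three numbers: the shift along the tool's x, y, z in mm, then the turn about the tool's z in degrees. In form: [[[tx, ty, tz], spin], ...]. A call has 1 to 12 rows; each row is the pose to reach, as a shift and turn from the pose commanded when the call began, along the tool's axes at that moment; what a row does not reach only later rows make up. A row lasts 1/10 s, in which the tool goes at most 50 mm and 8.59 degrees, less where a joint would pass 70% of its speed; a pose out of reach is approached as far as the arm can. A call with a gripper value outside its range is refused whole. "hand" is the finger opening in mm, from 0 to 85.4, set as the call begins (left out, the last holds). The fingers move at their own pace and stop on an object; the grip force is fixed at half the most. Time passes only in rows, so rows that repeat a pose let the fingers close. It gives the time, the measured TCP pose, the force and the opening at its end, in the units of the state.
- monitor.get_obs(): the state, without advancing time (a new reading comes with each control period).
- imaging.camera(name): name is "side" or "top"; returns the picture (480x640x3 uint8, red, green, blue); there is no depth.
- imaging.calibration(name): a dict with "camera_matrix" (3x3 intrinsics, pixels), "rvec" (rotation vector, rad) and "tvec" (3), from world to camera coordinates, as OpenCV has them. Camera axes: x right, y down, z forward; pixel columns grow to the right and rows downward; lengths in m; the calibration is good to about 2 mm. A picture is of the moment at which its call begins. calibration takes no time and is no camera call.
- bot.job_done(): hands the job in, once; it reports no verdict.
Trained networks look in the newest picture that a camera, given by its name, has taken for a name from the list of things; names that differ only in an ending like _2 or _b are one class to them, and where a whole thing is asked for, a point or a joint stands for the part that bears it (a point fixed in the world has none). Each returns a list of dicts, best first, with "confidence" (0 to 1); they miss things now and then, are a little off and sometimes report something else, mostly with a low value. They report only what shows in the picture. A call takes as long as a camera call.
- models.look_for(camera, thing): "centre" ([column, row] in pixels, amid what is visible of it).
- models.regions_of(camera, thing): "region" (480x640 bool, what is visible of it) and "centre" ([column, row] in pixels, amid what is visible of it).
- models.landmark_of(camera, thing): "centre" ([column, row] in pixels: a listed point, or the origin of a listed thing).
The state is a dict: "clock": time; "joint_pos": joint angles; "joint_vel": joint speeds; "tau": joint torques, N m; "eef_pos": TCP position; "tool_rot": TCP orientation; "ft_force": force on the tool from outside, world axes, zero at the start; "ft_torque": the same for the moment, N m; "grip_width": finger opening in m.
Only numpy, scipy, OpenCV 4.12 (cv2) and the standard library are available. Lean on these libraries where they do the work, as an engineer would, in place of code of your own. Each camera call takes 0.05 s, during which the arm holds its last target. There are 200 camera calls.

## Working session

There is one attempt and no reset: what is moved stays moved. The work goes in short steps, Python scripts to look and compute and a tool call to move; the robot and the scene stay as the last step left them, time stands still between calls to the robot, and variables do not carry over. Pictures are saved under pics/ and viewed, about 8 in all and at most 12, crops included, and the job is handed in when it is done.

Besides the shell and the picture viewer there is one more tool, called after "Request:" in YAML: its name, and indented under it one key for each argument. jog_arm: Moves the arm, as the interface text tells. Its arguments: {"type":"object","properties":{"moves":{"type":"array","items":{"type":"array"}},"hand":{"type":"number"}},"required":["moves"]}

```bash
mkdir -p pics; cat > h.py <<'E'
import numpy as np, cv2
from workcell import monitor, imaging, bot, models
from scipy.spatial.transform import Rotation as R
def cal(n):
    c=imaging.calibration(n); K=np.array(c["camera_matrix"]); r=cv2.Rodrigues(np.array(c["rvec"],float))[0]; t=np.array(c["tvec"],float).ravel(); return K,r,t
def ray(n,p):
    K,r,t=cal(n); d=r.T@np.linalg.solve(K,[p[0],p[1],1]); return -r.T@t,d/np.linalg.norm(d)
def atz(n,p,z):
    o,d=ray(n,p); return o+d*(z-o[2])/d[2]
def proj(n,P):
    K,r,t=cal(n); q=(r@np.atleast_2d(P).T).T+t; q=q@K.T; return q[:,:2]/q[:,2:]
def tri(ps):
    A=np.zeros((3,3));b=np.zeros(3)
    for n,p in ps:
        o,d=ray(n,p);M=np.eye(3)-np.outer(d,d);A+=M;b+=M@o
    x=np.linalg.solve(A,b); return x,[np.round(proj(n,x)[0]-p,1) for n,p in ps]
def save(n,f,img=None):
    im=imaging.camera(n) if img is None else img; cv2.imwrite(f,im[:,:,::-1]); return im
E
python3 - <<'E'
from h import *
for n in("side","top"):
    save(n,f"pics/{n}0.png")
    print(n,"cam",-cal(n)[1].T@cal(n)[2])
    for t in("black_grip","slots","silver_grip","lock"):
        print(t,[(np.round(d["centre"],1),round(d["confidence"],2)) for d in models.landmark_of(n,t)][:3])
o=monitor.get_obs();print(o["clock"],o["eef_pos"],R.from_quat(o["tool_rot"]).as_matrix().round(3))
E
```

```text
side cam [ 0.48250346 -0.58053724  0.82518956]
black_grip [(array([321.8, 226.4]), 0.88)]
slots [(array([324.3, 391. ]), 0.97)]
silver_grip [(array([316.6, 166.4]), 0.89)]Traceback (most recent call last):
  File "<stdin>", line 6, in <module>
ValueError: it knows: black_grip, silver_grip, slots
```

View pics/side0.png

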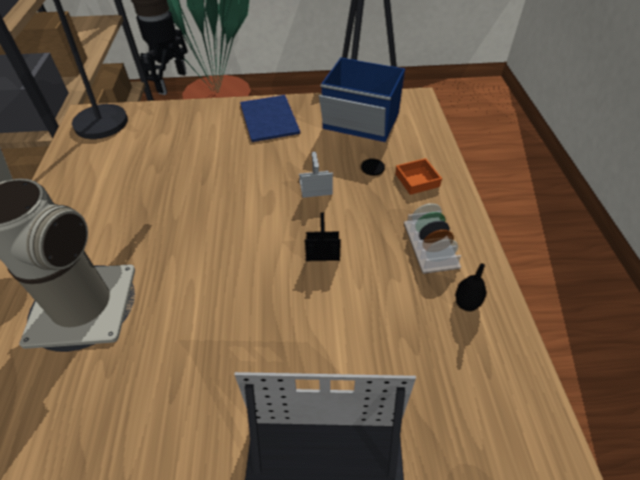

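Side view: the board is seen from behind with its slots near (308,385) and (342,385). The black bracket is at (322,245) with its back toward the camera and board, and the silver one is behind it at (316,180).

```bash
python3 - <<'E'
from h import *
P={}
for n in("side","top"):
    im=save(n,f"pics/{n}1.png")
    for t in("black_grip","slots","silver_grip"):
        L=models.landmark_of(n,t); print(n,t,[(np.round(d["centre"],1),round(d["confidence"],2)) for d in L][:3])
        if L:P.setdefault(t,[]).append((n,np.array(L[0]["centre"])))
print("topcam",-cal("top")[1].T@cal("top")[2])
for t in P: print(t,tri(P[t]),[atz(n,p,.150 if t=="slots" else .075).round(4) for n,p in P[t]])
o=monitor.get_obs();print(o["clock"],o["eef_pos"],R.from_quat(o["tool_rot"]).as_matrix().round(3))
E
```

```text
side black_grip [(array([321.2, 224.5]), 0.63)]
side slots [(array([322.5, 389.6]), 0.61)]
side silver_grip [(array([313.2, 166.6]), 0.6)]
top black_grip [(array([255.7, 249.7]), 0.82)]
top slots [(array([490. , 269.3]), 0.84)]
top silver_grip [(array([138.1, 251.4]), 0.8)]
topcam [0.4505868  0.02772828 1.21213442]
black_grip (array([0.52438439, 0.10685612, 0.09377436]), [array([ 0.4, -0. ]), array([-0. ,  0.4])]) [array([0.5246, 0.1244, 0.075 ]), array([0.5264, 0.1082, 0.075 ])]
slots (array([ 0.49686969, -0.29582724,  0.15912534]), [array([ 0., -0.]), array([0., 0.])]) [array([ 0.4971, -0.2919,  0.15  ]), array([ 0.4973, -0.2986,  0.15  ])]
silver_grip (array([0.5183995 , 0.32045945, 0.08080297]), [array([-0.2,  0. ]), array([ 0. , -0.3])]) [array([0.5191, 0.3275, 0.075 ]), array([0.5183, 0.3219, 0.075 ])]
0.6 [0.19139497 0.46194118 0.2483284 ] [[-0.924  0.383  0.   ]
 [ 0.383  0.924  0.   ]
 [ 0.     0.    -1.   ]]
```

View pics/top1.png

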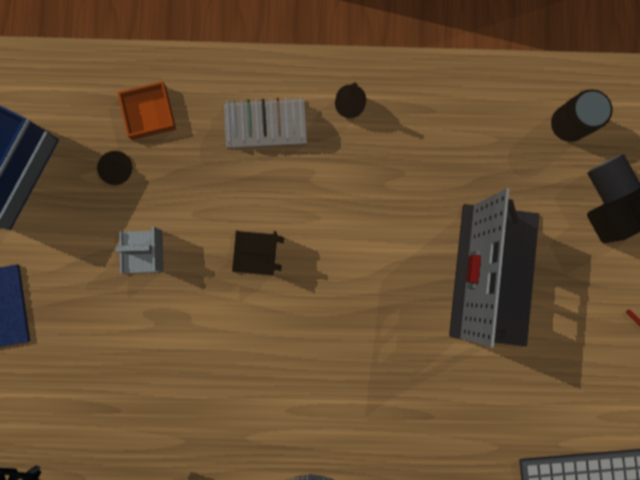

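Top view (up is +x, right is −y): the board's top edge runs from about (508,190) to (493,345), with the red slide at (474,268). The black bracket is at (255,252) with claws at (279,238) and (279,268), and the silver one is at (140,250). I'll enlarge it to get the yaws.

```bash
python3 - <<'E'
from h import *
im=cv2.imread("pics/top1.png")
a=cv2.resize(im[215:290,220:295],None,fx=5,fy=5,interpolation=cv2.INTER_CUBIC)
b=cv2.resize(im[180:355,445:550],None,fx=3.4,fy=3.4,interpolation=cv2.INTER_CUBIC)
a=cv2.convertScaleAbs(a,alpha=2.2,beta=10)
c=np.zeros((b.shape[0],a.shape[1]+b.shape[1]+10,3),np.uint8);c[:a.shape[0],:a.shape[1]]=a;c[:,a.shape[1]+10:]=b
cv2.imwrite("pics/crop1.png",c);print(c.shape)
E
```

```text
(595, 742, 3)
```

View pics/crop1.png

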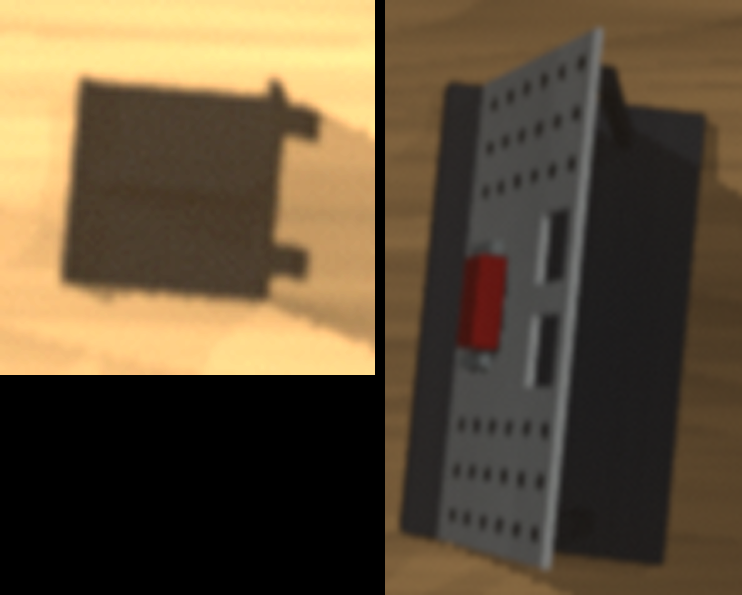

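Crop: the ledge front edge runs (80,80)–(63,283), the claw tips are at about (319,124) and (306,263), and the board's top front edge runs (593,33)–(545,566), all in crop pixels. Next I compute yaws and positions.

```bash
python3 - <<'E'
from h import *
A=lambda u,v:np.array([u/5+220,v/5+215])-.4
B=lambda u,v:np.array([(u-385)/3.4+445,(v)/3.4+180])-.35
def line(p,q,z):
    a,b=atz("top",p,z),atz("top",q,z);d=b-a;print("len",np.linalg.norm(d).round(4),"normal yaw(deg)",np.degrees(np.arctan2(-d[0]*-1,d[1]*-1)).round(2),"dir",np.degrees(np.arctan2(d[1],d[0])).round(2),"mid",((a+b)/2).round(4))
line(A(80,80),A(63,283),.004);line(A(319,124),A(306,263),.064);line(A(275,80),A(267,298),.072)
line(B(593,33),B(545,566),.205)
line(B(548,276),B(536,384),.150)
line(B(556,245),B(541,350),.155)
im=imaging.camera("top");g=models.regions_of("top","black_grip")
if g: print(g[0]["confidence"],cv2.minAreaRect(np.argwhere(g[0]["region"])[:,::-1].astype(np.float32)))
for n in("side","top"):
  for k in range(4):
    imaging.camera(n)
    print(n,[(t,d[0]["centre"]) for t in("black_grip","slots") for d in[models.landmark_of(n,t)] if d])
E
```

```text
len 0.0791 normal yaw(deg) -92.93 dir 177.07 mid [0.5279 0.1554 0.004 ]
len 0.0516 normal yaw(deg) -93.84 dir 176.16 mid [0.5217 0.0601 0.064 ]
len 0.0801 normal yaw(deg) -90.55 dir 179.45 mid [0.5226 0.0752 0.072 ]
len 0.2563 normal yaw(deg) -95.28 dir 174.72 mid [ 0.499  -0.2962  0.205 ]
len 0.0548 normal yaw(deg) -96.42 dir 173.58 mid [ 0.4847 -0.3     0.15  ]
len 0.0534 normal yaw(deg) -98.21 dir 171.79 mid [ 0.5009 -0.3018  0.155 ]
0.64 ((257.7541198730469, 252.20492553710938), (48.61769104003906, 43.366615295410156), 5.194429397583008)
side [('black_grip', [324.3, 225.6]), ('slots', [325.5, 388.7])]
side [('black_grip', [323.2, 224.9]), ('slots', [326.1, 390.3])]
side [('black_grip', [321.5, 225.3]), ('slots', [325.2, 391.5])]
side [('black_grip', [322.6, 225.2]), ('slots', [323.9, 385.8])]
top [('black_grip', [257.2, 252.1]), ('slots', [490.9, 268.8])]
top [('black_grip', [255.6, 251.8]), ('slots', [490.6, 268.4])]
top [('black_grip', [252.3, 252.0]), ('slots', [487.6, 270.0])]
top [('black_grip', [255.2, 252.5]), ('slots', [488.9, 271.5])]
```

Request:
jog_arm:
  moves:
    - [[-443,-197,98],71.1]
    - [[-443,-197,98],71.1]
    - [[-443,-197,98],71.1]
    - [[-443,-197,98],71.1]
    - [[-443,-197,98],71.1]
    - [[-443,-197,98],71.1]
    - [[-443,-197,98],71.1]
    - [[-443,-197,98],71.1]
    - [[-443,-197,98],71.1]
    - [[-443,-197,98],71.1]
    - [[-443,-197,98],71.1]
    - [[-443,-197,98],71.1]
  hand: 60

```text
clock: 3.1
eef_pos: [0.5253, 0.1094, 0.1497]
tool_rot: [0.73, 0.684, -0.001, -0.001]
ft_force: [-0.2, -0.1, 0.1]
grip_width: 0.0603
```

```bash
python3 - <<'E'
from h import *
im=save("side","pics/side2.png")
print([d["centre"] for d in models.landmark_of("side","black_grip")], proj("side",[.525,.110,.075]),proj("side",[.525,.110,.095]),proj("side",[.5253,.1094,.1327]))
c=cv2.resize(im[140:280,240:400],None,fx=5,fy=4.2,interpolation=cv2.INTER_CUBIC);c=cv2.resize(im[140:260,250:400],None,fx=5,fy=5,interpolation=cv2.INTER_CUBIC)
save("",'pics/c2.png',cv2.convertScaleAbs(c,alpha=1.8))
E
```

```text
[[321.0, 225.8]] [[321.83337594 229.18984581]] [[321.72733461 223.01930257]] [[321.6793267  211.05836902]]
```

View pics/c2.png

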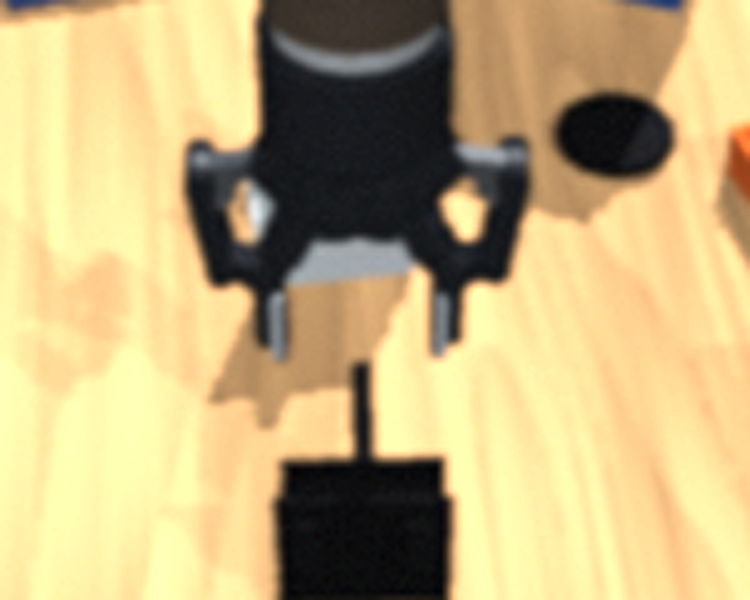

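Side crop: the open fingertips are at (277,350) and (440,350), with the fin between them at (361,410), so it's centred. I'll descend and grip.

Request:
jog_arm:
  moves:
    - [[0,0,40],0]
    - [[0,0,77],0]
    - [[0,0,77],0]
    - [[0,0,77],0]

```text
clock: 3.6
eef_pos: [0.5244, 0.1114, 0.0738]
tool_rot: [0.728, 0.685, -0.001, -0.0]
ft_force: [0.4, -0.8, 0.3]
grip_width: 0.0598
```

Request:
jog_arm:
  moves:
    - [[0,0,0],0]
    - [[0,0,0],0]
    - [[0,0,0],0]
    - [[0,0,0],0]
    - [[0,0,0],0]
    - [[0,0,0],0]
    - [[0,0,0],0]
    - [[0,0,0],0]
  hand: 0

```text
clock: 4.4
eef_pos: [0.5265, 0.1106, 0.0748]
tool_rot: [0.729, 0.684, 0.001, 0.001]
ft_force: [0.4, -0.8, 6.8]
grip_width: 0.0095
```

Request:
jog_arm:
  moves:
    - [[0,0,-20],0]
    - [[0,0,-60],0]
    - [[0,0,-100],0]
    - [[0,0,-117],0]
    - [[0,0,-117],0]
    - [[0,0,-117],0]
    - [[0,0,-117],0]

```text
clock: 5.1
eef_pos: [0.5238, 0.11, 0.1881]
tool_rot: [0.729, 0.684, -0.002, -0.001]
ft_force: [-0.1, 0.3, -1.7]
grip_width: 0.0092
```

Request:
jog_arm:
  moves:
    - [[-317,3,0],1.6]
    - [[-317,3,0],1.6]
    - [[-317,3,0],1.6]
    - [[-317,3,0],1.6]
    - [[-317,3,0],1.6]
    - [[-317,3,0],1.6]
    - [[-317,3,0],1.6]
    - [[-317,3,0],1.6]
    - [[-317,3,0],1.6]
    - [[-317,3,0],1.6]
    - [[-317,3,0],1.6]

```text
clock: 6.2
eef_pos: [0.5084, -0.2046, 0.19]
tool_rot: [0.738, 0.675, -0.0, -0.0]
ft_force: [0.2, 0.1, -0.9]
grip_width: 0.0093
```

```bash
python3 - <<'E'
from h import *
o=monitor.get_obs();print(o["clock"],o["eef_pos"],R.from_quat(o["tool_rot"]).as_euler("xyz",degrees=True),o["joint_pos"])
a=save("side","pics/s3.png");b=save("top","pics/t3.png")
for n in("side","top"):
  for t in("black_grip","slots"):print(n,t,[(d["centre"],d["confidence"]) for d in models.landmark_of(n,t)])
c=cv2.resize(a[320:440,220:430],None,fx=3.8,fy=3.8,interpolation=cv2.INTER_CUBIC)
d=cv2.resize(b[185:350,350:530],None,fx=3.6,fy=3.6,interpolation=cv2.INTER_CUBIC)
save("","pics/c3.png",cv2.convertScaleAbs(c,alpha=1.6));save("","pics/d3.png",cv2.convertScaleAbs(d,alpha=1.8)[:600])
E
```

```text
6.2 [ 0.50838026 -0.20458735  0.18998192] [-1.79956103e+02 -3.13769657e-02  8.49299131e+01] [-3.82757081e-01  3.66568398e-01  2.55997484e-02  1.23071972e+00
  3.01879795e-04  1.27652861e+00]
side black_grip [([322.3, 322.5], 0.62)]
side slots [([323.1, 390.1], 0.56)]
top black_grip [([441.3, 261.6], 0.62)]
top slots []
```

View pics/c3.png

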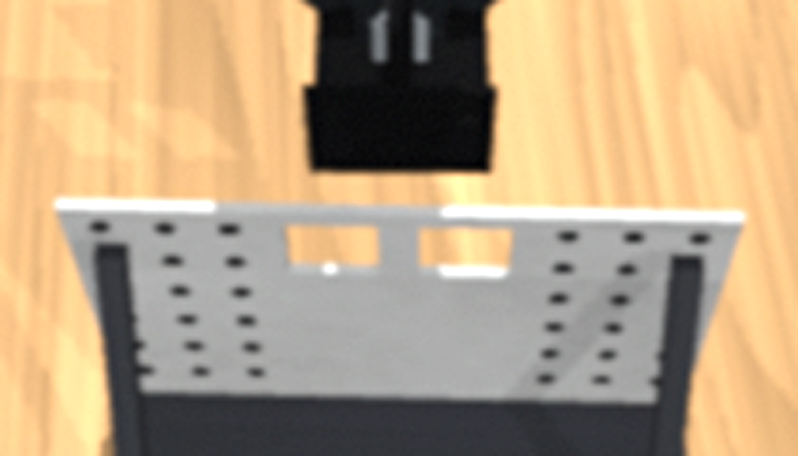

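View pics/d3.png

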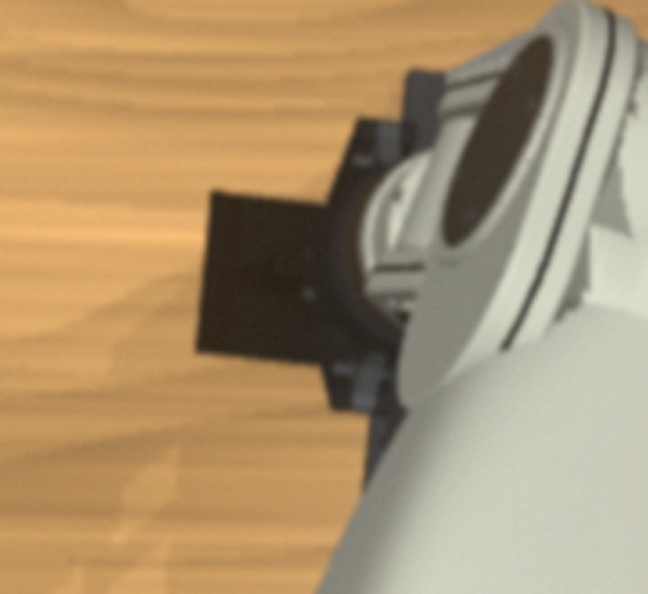

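Side crop: slot holes span columns 288–380 and 420–512 (midpoint 400, lower edge at row ~270). The bracket back plate spans 305–495, top row 88, bottom row 170. The top view is blocked by the arm except for the ledge corners (212,192) and (198,352). I'll work out the lateral offset and the angle.

```bash
python3 - <<'E'
from h import *
C=lambda u,v:np.array([u/3.8+220,v/3.8+320])-.37
D=lambda u,v:np.array([u/3.6+350,v/3.6+185])-.36
yaw=np.radians(-95.3);ex=np.array([np.cos(yaw),np.sin(yaw),0]);ey=np.array([-ex[1],ex[0],0]);S=np.array([.4985,-.2965,.15]);T=np.column_stack([ex,ey,[0,0,1]])
L=lambda p:((p-S)@T).round(4)*1000
def onplane(p,x0): # intersection with plane local x=x0
    o,d=ray("side",p); return L(o+d*((x0+(S-o)@ex)/(d@ex)))
print("slot edges (rear face x=.004)",[onplane(C(*p),.004) for p in((288,224),(380,224),(420,228),(512,228),(288,266),(380,268),(420,270),(512,272))])
print("board top corners rear",[onplane(C(*p),.004) for p in((60,210),(742,220))])
g=L(np.array(monitor.get_obs()["eef_pos"]));print("eef local",g)
rx=g[0]/1000+.035
print("plate",[onplane(C(*p),rx) for p in((305,88),(495,88),(312,170),(490,170))])
a,b=[atz("top",D(*p),.115) for p in((212,192),(198,352))];print("ledge front",np.linalg.norm(a-b),np.degrees(np.arctan2(*(b-a)[[0,1]]*[1,-1])),L(a),L(b),np.degrees(np.arctan2((b-a)[1],(b-a)[0]))-270+0)
print("expected top z rear corner proj",proj("side",S+T@[.004,0,.055])[0])
E
```

```text
slot edges (rear face x=.004) [array([  4. , -39.7,  56.7]), array([ 4. , -5.2, 57.6]), array([ 4. ,  9.8, 54.5]), array([ 4. , 44.3, 55.4]), array([  4. , -41.8,  18.5]), array([ 4. , -5.8, 17.6]), array([ 4. ,  9.9, 16.1]), array([ 4. , 46. , 15.2])]
board top corners rear [array([   4. , -124. ,   66.6]), array([  4. , 129. ,  64.5])]
eef local [-91.3   1.6  40.5]
plate [array([-56.3, -36.7,  50.4]), array([-56.3,  39.4,  51.9]), array([-56.3, -37.1, -21.9]), array([-56.3,  39.7, -20.1])]
ledge front 0.07899791035784816 -94.43710822542916 [-136.3   40.   -35. ] [-135.2  -38.9  -35. ] -94.43710822542914
expected top z rear corner proj [323.29000668 379.39596339]
```

Request:
jog_arm:
  moves:
    - [[-25,1,0],0]
    - [[-45,1,0],0]
    - [[-45,1,0],0]
    - [[-45,1,0],0]

```text
clock: 6.9
eef_pos: [0.5051, -0.2511, 0.1902]
tool_rot: [0.739, 0.674, 0.0, -0.0]
ft_force: [0.2, 0.4, -2.9]
grip_width: 0.0094
```

Request:
jog_arm:
  moves:
    - [[-3,0,0],0]
    - [[-6,0,0],0]
    - [[-9,0,0],0]
    - [[-9,0,0],0]
    - [[-9,0,0],0]

```text
clock: 7.4
eef_pos: [0.5044, -0.26, 0.1903]
tool_rot: [0.738, 0.674, 0.0, -0.0]
ft_force: [-0.2, 0.2, -2.5]
grip_width: 0.0092
```

Request:
jog_arm:
  moves:
    - [[-2,0,0],0]
    - [[-3,0,0],0]
    - [[-3,0,0],0]

```text
clock: 7.7
eef_pos: [0.5044, -0.2611, 0.1905]
tool_rot: [0.738, 0.675, 0.002, -0.001]
ft_force: [-0.0, 6.9, 0.6]
grip_width: 0.0095
```

```bash
python3 - <<'E'
from h import *
a=save("side","pics/s4.png")
print(monitor.get_obs()["ft_force"],monitor.get_obs()["eef_pos"])
c=cv2.resize(a[330:430,240:410],None,fx=4.6,fy=4.6,interpolation=cv2.INTER_CUBIC)
save("","pics/c4.png",cv2.convertScaleAbs(c,alpha=2.2,beta=10))
E
```

```text
[ 1.05649878  6.93473041 -0.38357292] [ 0.50435204 -0.26105462  0.19044571]
```

View pics/c4.png

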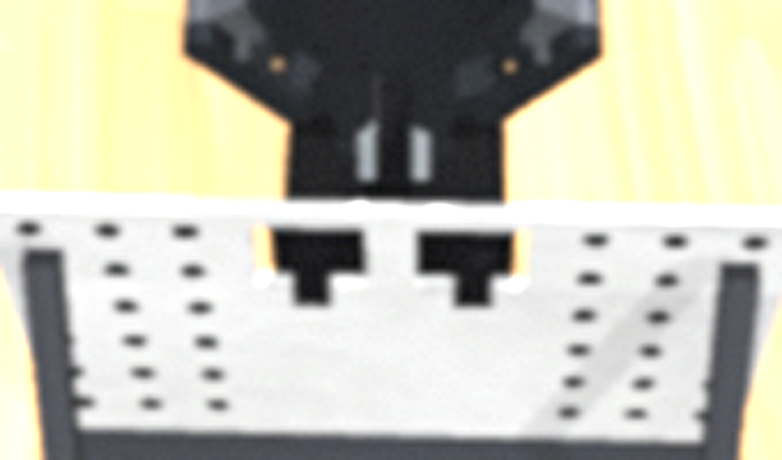

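Both claws are visibly through the slots, at (312,290) and (473,290), and centred. The 7 N contact shows the plate is against the face. Now I'll press down.

Request:
jog_arm:
  moves:
    - [[1,0,4],0]
    - [[1,0,8],0]
    - [[1,0,12],0]
    - [[1,0,12],0]

```text
clock: 8.15
eef_pos: [0.5042, -0.2609, 0.1775]
tool_rot: [0.738, 0.675, 0.001, -0.001]
ft_force: [1.4, 4.7, -2.9]
grip_width: 0.0097
```

Request:
jog_arm:
  moves:
    - [[0,0,3],0]
    - [[0,0,6],0]
    - [[0,0,9],0]
    - [[0,0,12],0]
    - [[0,0,13],0]
    - [[0,0,13],0]

```text
clock: 8.75
eef_pos: [0.5045, -0.2609, 0.1669]
tool_rot: [0.738, 0.674, 0.001, -0.0]
ft_force: [-1.0, 7.9, 7.8]
grip_width: 0.0095
```

Request:
jog_arm:
  moves:
    - [[0,0,1],0]
    - [[0,0,2],0]
    - [[0,0,3],0]
    - [[0,0,3],0]
    - [[0,0,3],0]

```text
clock: 9.25
eef_pos: [0.5045, -0.2609, 0.1648]
tool_rot: [0.738, 0.674, 0.001, 0.0]
ft_force: [-3.3, 8.7, 12.3]
grip_width: 0.0092
```

Request:
jog_arm:
  moves:
    - [[0,0,1],0]
    - [[0,0,2],0]
    - [[0,0,3],0]
    - [[0,0,3],0]

```text
clock: 9.65
eef_pos: [0.5046, -0.2608, 0.1646]
tool_rot: [0.738, 0.674, 0.002, 0.001]
ft_force: [-7.9, 11.2, 25.0]
grip_width: 0.0094
```

Force jumped from 12 to 25 N with no height change, so the claws have bottomed. I'll relax and let go.

Request:
jog_arm:
  moves:
    - [[1,0,-3],0]
    - [[1,0,-3],0]

```text
clock: 9.85
eef_pos: [0.5046, -0.2607, 0.1646]
tool_rot: [0.738, 0.674, 0.001, 0.001]
ft_force: [-4.5, 7.1, 12.1]
grip_width: 0.009
```

Request:
jog_arm:
  moves:
    - [[0,0,0],0]
    - [[0,0,0],0]
    - [[0,0,0],0]
    - [[0,0,0],0]
    - [[0,0,0],0]
  hand: 45

```text
clock: 10.35
eef_pos: [0.5042, -0.2613, 0.1619]
tool_rot: [0.739, 0.674, -0.0, -0.0]
ft_force: [0.1, -0.1, -0.3]
grip_width: 0.045
```

Request:
jog_arm:
  moves:
    - [[0,0,-20],0]
    - [[0,0,-60],0]
    - [[0,0,-110],0]
    - [[50,0,-130],0]
    - [[100,0,-130],0]
    - [[150,0,-130],0]
    - [[200,0,-130],0]
    - [[200,0,-130],0]

```text
clock: 11.15
eef_pos: [0.5227, -0.0569, 0.2925]
tool_rot: [0.736, 0.677, 0.001, -0.0]
ft_force: [-0.9, -0.2, -1.1]
grip_width: 0.0449
```

```bash
python3 - <<'E'
from h import *
a=save("side","pics/s5.png");b=save("top","pics/t5.png")
P={}
for n in("side","top"):
  for t in("black_grip","silver_grip"):print(n,t,[(d["centre"],d["confidence"]) for d in models.landmark_of(n,t)])
print(monitor.get_obs()["ft_force"],monitor.get_obs()["eef_pos"],monitor.get_obs()["clock"])
print("exp",proj("side",[.5018,-.2612,.165]),proj("top",[.5018,-.2612,.165]))
c=cv2.resize(a[330:430,240:410],(595,350),interpolation=cv2.INTER_CUBIC)
d=cv2.resize(b[180:350,400:550],(200,227),interpolation=cv2.INTER_CUBIC)
o=np.zeros((590,600,3),np.uint8);o[:350,:595]=c;o[355:582,:200]=d
o[355:582,210:590]=cv2.resize(b[180:330,300:551],(380,227))
save("","pics/c5.png",cv2.convertScaleAbs(o,alpha=1.8,beta=5))
E
```

```text
side black_grip [([326.6, 359.8], 0.79)]
side silver_grip []
top black_grip []
top silver_grip [([136.8, 251.3], 0.59)]
[-0.24443972 -0.68157104 -0.19099541] [ 0.52238487 -0.06340299  0.29214997] 11.45
exp [[323.9602113  366.28977415]] [[470.63516938 265.77908021]]
```

View pics/c5.png

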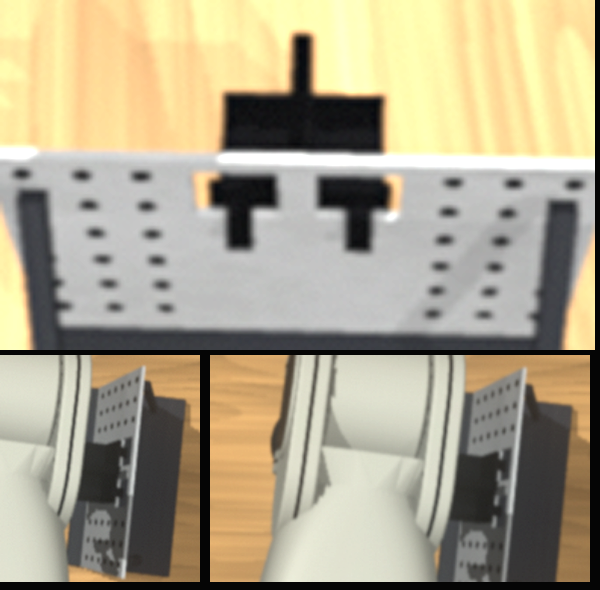

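Side crop: both claws are hooked, with lips at (240,235) and (357,235). The arm hides the slide in the top view. I'll move it clear and check height and tilt by projection.

Request:
jog_arm:
  moves:
    - [[200,0,0],0]
    - [[200,0,0],0]
    - [[200,0,0],0]
    - [[200,0,0],0]
    - [[200,0,0],0]
    - [[200,0,0],0]

```text
clock: 12.05
eef_pos: [0.5408, 0.1371, 0.2918]
tool_rot: [0.738, 0.674, -0.001, 0.0]
ft_force: [-0.7, -0.9, -0.0]
grip_width: 0.0453
```

```bash
python3 - <<'E'
from h import *
yaw=np.radians(-95.3);ex=np.array([np.cos(yaw),np.sin(yaw),0]);T=np.column_stack([ex,[-ex[1],ex[0],0],[0,0,1]]);S=np.array([.4985,-.2965,.15])
W=lambda *p:S+T@np.array(p)/1000
for nm,f,g in(("c4",4.6,42),("c5",3.5,15)):
    u=lambda P:((proj("side",P)[0]+.37-[240,330])*f).round(0)
    print(nm,"slotbot",u(W(4,-8,0)),"slottop",u(W(4,-8,44)),"lip",u(W(-19,-26,g-31)),u(W(16,-26,g-31)),"ledge front",u(W(-80,0,g-70)),"fin front top",u(W(-63,0,g+20)),"boardtop",u(W(4,0,55)))
for t in range(3):
    b=imaging.camera("top");imaging.camera("side")
    for t2 in("black_grip","silver_grip"):print(t2,[(n,d[0]["centre"]) for n in("top","side") for d in[models.landmark_of(n,t2)] if d])
print("top exp home",proj("top",W(-35,0,15)),"lock top 0:",proj("top",W(-16,0,-48)))
save("","pics/c6.png",cv2.convertScaleAbs(cv2.resize(b[180:355,420:550],None,fx=3.4,fy=3.4,interpolation=cv2.INTER_CUBIC),alpha=1.8))
E
```

```text
c4 slotbot [362. 300.] slottop [360. 244.] lip [309. 219.] [305. 322.] ledge front [391. 108.] fin front top [388.  26.] boardtop [385. 229.]
c5 slotbot [276. 228.] slottop [274. 185.] lip [237. 193.] [234. 270.] ledge front [298. 108.] fin front top [296.  50.] boardtop [293. 174.]
black_grip [('top', [468.1, 264.4]), ('side', [326.6, 363.1])]
silver_grip [('top', [135.4, 250.8]), ('side', [312.5, 164.4])]
black_grip [('top', [468.4, 263.1]), ('side', [326.1, 356.6])]
silver_grip [('top', [133.6, 250.1]), ('side', [314.2, 165.4])]
black_grip [('top', [469.4, 264.8]), ('side', [329.6, 359.7])]
silver_grip [('top', [135.4, 251.6]), ('side', [310.8, 167.7])]
top exp home [[470.90046322 265.82495969]] lock top 0: [[471.7364453  268.54478723]]
```

View pics/c6.png

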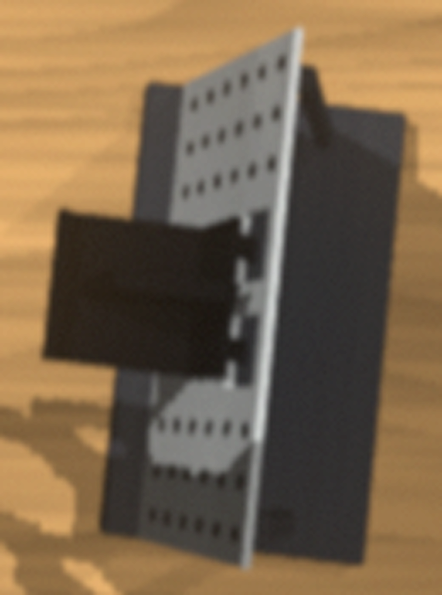

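```bash
python3 - <<'E'
from h import *
yaw=np.radians(-95.3);ex=np.array([np.cos(yaw),np.sin(yaw),0]);T=np.column_stack([ex,[-ex[1],ex[0],0],[0,0,1]]);S=np.array([.4985,-.2965,.15])
W=lambda *p:S+T@np.array(p)/1000
for y,c in((-26,308),(26,342)):
    print("rows/mm",((proj("side",W(14,y,-16))-proj("side",W(14,y,10)))[0]/26).round(3))
    for f in("s4","s5"):
        g=cv2.imread(f"pics/{f}.png",0)[385:410,c-1:c+2].mean(1);print(f,g.round())
E
```

```text
rows/mm [0.025 0.26 ]
s4 [  8.   9.   7.   7.   7.   8.   7.   7.   6.   9.  28.  66.  99. 109.
 107. 106. 106. 106. 108. 107. 106. 105. 105. 106. 105.]
s5 [  7.   7.   8.   7.   8.   7.   7.   6.   6.   7.   6.   6.   7.   6.
   8.  29.  65.  97. 107. 106. 104. 103. 103. 104. 104.]
rows/mm [-0.013  0.26 ]
s4 [  9.  11.   8.   9.   7.   8.   7.   7.   6.   6.  15.  52.  92. 104.
 105. 104. 103. 104. 105. 105. 105. 106. 106. 106. 106.]
s5 [  8.   6.   7.   8.  10.  12.  11.   9.   8.   7.   8.   7.   7.   6.
   5.  12.  42.  79. 100. 105. 105. 104. 105. 105. 104.]
```

Lip shift between the two pictures is only about 20 mm (5.1 px), against 26 mm of travel in the arm. That disagrees with the bracket being home, so I'll take a closer look.

```bash
python3 - <<'E'
from h import *
yaw=np.radians(-95.3);ex=np.array([np.cos(yaw),np.sin(yaw),0]);T=np.column_stack([ex,[-ex[1],ex[0],0],[0,0,1]]);S=np.array([.4985,-.2965,.15])
W=lambda *p:S+T@np.array(p)/1000
out=[]
for f in("s4","s5"):
    im=cv2.imread(f"pics/{f}.png")[368:406,288:363];out.append(cv2.convertScaleAbs(cv2.resize(im,None,fx=7.5,fy=7.5,interpolation=cv2.INTER_CUBIC),alpha=2.6,beta=15))
cv2.imwrite("pics/c7.png",np.vstack(out))
u=lambda P:((proj("side",P)[0]+.43-[288,368])*7.5).round(0)
for n,P in dict(top=(4,0,55),slottop=(4,8,44),sb_front=(0,8,0),sb_rear=(4,8,0),liprear15=(16,26,-16),liprear42=(16,26,11),tabtop15=(16,26,8),ledge=(-80,40,-55)).items(): print(n,u(W(*P)))
E
```

```text
top [268.  89.]
slottop [310. 114.]
sb_front [310. 187.]
sb_rear [310. 206.]
liprear15 [398. 296.]
liprear42 [401. 244.]
tabtop15 [400. 250.]
ledge [452. -51.]
```

View pics/c7.png

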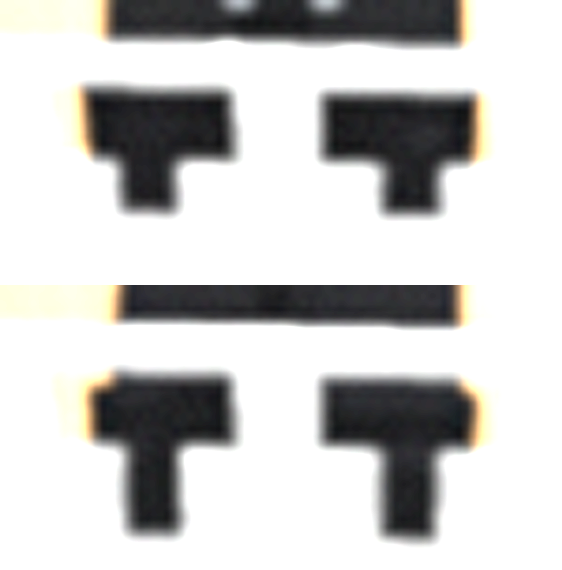

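Lip rows are very sensitive to depth (4.75 px/mm against 1.9 px/mm for height), so the bracket may just have tipped forward about 2 mm on release. I'll settle it by touch: closed fingertips on the fin's rear top, which also presses the bracket itself.

Request:
jog_arm:
  moves:
    - [[-413,0,0],0]
    - [[-413,0,0],0]
    - [[-413,0,0],0]
    - [[-413,0,0],0]
    - [[-413,0,0],0]
    - [[-413,0,0],0]
    - [[-413,0,0],0]
    - [[-413,0,0],0]
    - [[-413,0,0],0]
    - [[-413,0,0],0]
    - [[-413,0,0],0]
  hand: 0

```text
clock: 14.05
eef_pos: [0.5032, -0.2731, 0.2921]
tool_rot: [0.738, 0.674, 0.0, -0.001]
ft_force: [0.9, 0.5, 0.5]
grip_width: 0.0001
```

Request:
jog_arm:
  moves:
    - [[0,0,40],0]
    - [[0,0,75],0]
    - [[0,0,78],0]
    - [[0,0,78],0]
    - [[0,0,78],0]

```text
clock: 14.55
eef_pos: [0.5045, -0.2735, 0.2166]
tool_rot: [0.738, 0.675, 0.001, 0.002]
ft_force: [0.1, 0.5, -0.3]
grip_width: 0.0001
```

Request:
jog_arm:
  moves:
    - [[0,0,2],0]
    - [[0,0,4],0]
    - [[0,0,6],0]
    - [[0,0,6],0]

```text
clock: 14.95
eef_pos: [0.503, -0.2741, 0.2083]
tool_rot: [0.739, 0.674, -0.0, -0.0]
ft_force: [0.2, 0.2, 0.1]
grip_width: 0.0004
```

Request:
jog_arm:
  moves:
    - [[0,0,1],0]
    - [[0,0,2],0]
    - [[0,0,3],0]
    - [[0,0,3],0]

```text
clock: 15.35
eef_pos: [0.503, -0.274, 0.205]
tool_rot: [0.739, 0.674, -0.0, -0.0]
ft_force: [0.7, 0.2, -0.3]
grip_width: 0.0
```

Request:
jog_arm:
  moves:
    - [[0,0,1],0]
    - [[0,0,2],0]
    - [[0,0,3],0]
    - [[0,0,3],0]

```text
clock: 15.75
eef_pos: [0.5031, -0.2741, 0.2023]
tool_rot: [0.738, 0.674, 0.0, 0.0]
ft_force: [-0.1, -1.0, -0.2]
grip_width: -0.0003
```

Request:
jog_arm:
  moves:
    - [[0,0,1],0]
    - [[0,0,2],0]
    - [[0,0,2],0]

```text
clock: 16.05
eef_pos: [0.5036, -0.2744, 0.2016]
tool_rot: [0.739, 0.674, 0.0, 0.001]
ft_force: [-1.7, 0.7, 5.1]
grip_width: -0.0004
```

Contact came at TCP 0.202, which puts the fin top at 0.185, exactly home. One firmer press, then retreat.

Request:
jog_arm:
  moves:
    - [[0,0,2],0]
    - [[0,0,4],0]
    - [[0,0,4],0]

```text
clock: 16.35
eef_pos: [0.5037, -0.2744, 0.201]
tool_rot: [0.739, 0.674, 0.001, 0.003]
ft_force: [-5.3, 2.9, 19.5]
grip_width: -0.0001
```

Request:
jog_arm:
  moves:
    - [[0,0,-30],0]
    - [[0,0,-80],0]
    - [[50,0,-100],0]
    - [[100,0,-100],0]
    - [[150,0,-100],0]
    - [[200,0,-100],0]
    - [[250,0,-100],0]
    - [[300,0,-100],0]
    - [[350,0,-100],0]
    - [[350,0,-100],0]
    - [[350,0,-100],0]

```text
clock: 17.45
eef_pos: [0.5347, 0.076, 0.296]
tool_rot: [0.737, 0.676, -0.0, -0.0]
ft_force: [-0.2, -1.2, -0.2]
grip_width: -0.0001
```

```bash
python3 - <<'E'
from h import *
for n in("top","side"):
    im=save(n,f"pics/{n}9.png")
    for t in("black_grip","silver_grip"):print(n,t,[(d["centre"],round(d["confidence"],2)) for d in models.landmark_of(n,t)])
for c in(308,342):print(im[385:410,c-1:c+2].mean((1,2)).round())
bot.job_done()
E
```

```text
top black_grip [([468.6, 266.6], 0.67), ([134.7, 249.2], 0.43)]
top silver_grip [([137.3, 249.7], 0.89)]
side black_grip [([329.9, 358.2], 0.74), ([323.9, 389.2], 0.66)]
side silver_grip [([313.5, 166.1], 0.65)]
[  8.   7.   7.   9.  12.  13.  12.  10.   6.   7.   7.   8.   7.   7.
   6.  21.  57.  94. 105. 105. 103. 102. 102. 102. 102.]
[  8.   6.   8.   8.   9.  12.  13.  12.   9.   8.   8.   8.   7.   8.
   5.   9.  28.  64.  94. 103. 103. 103. 103. 103. 103.]
the job is handed in; nothing more can be done
```

The black bracket is hanging on the pegboard with both claws through the slots. It is pressed down to home and released, and I handed the job in at about 17.5 s of the 43 s allowed.

**Height:** While pressing, the bracket stopped hard with the tool at z = 0.1646 m (force 12 → 25 N with only 0.2 mm more movement). Touching the fin top with closed fingers after release put it at about 0.185 m. That gives the grip point at about +15 mm, the home height, and it stayed firm at about 20 N.

**Silver bracket and arm:** Its pixel position stayed the same within detection noise. The arm is clear of everything.

**What disagreed or went unchecked:**
- **Claw movement in the side view:** the claw lips moved about 20 mm by height alone, where 26 mm was expected. I put this down to the bracket tipping about 2 mm forward on release, which would put its depth near −37 mm, inside the limit. I relied on the touch check.
- **Red slide:** it is hidden under the ledge, so its travel (about 12 mm) is inferred from the bracket's height.
- **Last detections:** these also included some lower-confidence false black-bracket hits, at the silver bracket and at the slots.

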